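# Relay stripped detector parts in reverse for reassembly

## Task

Four parts stripped from a gas detector lie in the dishes of one rack in the order they came off. Move them to the empty rack in the reverse order, ready for reassembly: as you look from the robot, the leftmost part goes to the rightmost place, the next to the second place from the right, and so on. Set each in the middle of its place, lying or standing as it did before, and let go.

Things in the scene. Friction and masses are not known exactly. Their poses are not given: they have to be found in the camera images.
- cup_mid (a point): Calibration cup: blue plastic cup, 39 mm diameter at the foot, with a thin barb on top, 32 mm high, standing on its wide foot. The point is on its axis, half-way up (16 mm above its underside); z = up. Its wall is upright only in the lower part: grip it there, just above the dish floor. 20 to 30 g.
- filter_mid (a point): Inlet filter: flat cream disc, 36 mm diameter, 14 mm high with its small central boss. The point is on its axis, 7 mm above its underside; z = up. Grip it across the rim, just above the dish floor. 10 to 17 g.
- sensor_mid (a point): Sensor module: small plain orange barrel, 20 mm diameter, 16 mm high, with a dark round top. The point is on its axis, 8 mm above its underside; z = up. 14 to 25 g.
- cell_mid (a point): AA cell: round dry cell, 15 mm diameter, 50 mm long, lying on its side across its dish. The point is its centre, 7.5 mm above its underside; y = along its length, which lies along the row, to within 0.1 rad. About 20 to 30 g. It can roll if pushed.
- cup_dish: The dish in which the calibration cup starts: open grey plastic dish fixed on the full rack. Origin under its centre, 4 mm above the worktop; x = depth (110 mm), y = along the row (72 mm, 66 mm clear between ribs). Floor top 4 mm above this origin, ribs 8 mm above the floor, lips 3 mm. It stays put, so it keeps showing the part's starting place.
- filter_dish: The dish in which the inlet filter starts: open grey plastic dish fixed on the full rack. Origin under its centre, 4 mm above the worktop; x = depth (110 mm), y = along the row (72 mm, 66 mm clear between ribs). Floor top 4 mm above this origin, ribs 8 mm above the floor, lips 3 mm. It stays put, so it keeps showing the part's starting place.
- sensor_dish: The dish in which the sensor module starts: open grey plastic dish fixed on the full rack. Origin under its centre, 4 mm above the worktop; x = depth (110 mm), y = along the row (72 mm, 66 mm clear between ribs). Floor top 4 mm above this origin, ribs 8 mm above the floor, lips 3 mm. It stays put, so it keeps showing the part's starting place.
- cell_dish: The dish in which the AA cell starts: open grey plastic dish fixed on the full rack. Origin under its centre, 4 mm above the worktop; x = depth (110 mm), y = along the row (72 mm, 66 mm clear between ribs). Floor top 4 mm above this origin, ribs 8 mm above the floor, lips 3 mm. It stays put, so it keeps showing the part's starting place.
- strip_rack: The rack that is full at the start: dark steel base plate, 112 x 298 mm, with a screwed tab at each end, fixed. Origin at the centre of its underside, on the worktop; y = along the row, +y = left as seen from the robot (turned at most 0.2 rad), x = depth. Its four dishes, all alike, are centred at y = +111, +37, -37 and -111 mm; which part lies in which differs every time.
- build_rack: The empty rack, left or right of the full one: aluminium base plate, same size and axes, origin centred on the worktop, fixed. Places at y = +111, +37, -37, -111 mm (+y = left), x = 0: grey dishes 110 mm deep, 66 mm clear between the side ribs. Dish floor 8 mm above the worktop; ribs rise 8 mm above the floor, front and back lips 3 mm. Turned at most 0.2 rad.
There are look-alikes about, which are no part of the job. What is shaped like the cup_dish but green or red is not meant.

How it is judged:
By the outcome, as a careful person would: the job done as asked, in the order asked, and still so for the second after the job is handed in, with the robot touching nothing.
It also fails if it takes over 106 s, if anything falls off the work surface, if the arm or the gripper's body presses on something with over 40 N, if the wrist force passes 120 N, or if a joint passes its speed limit or range.

## Robot

A 6-joint arm with a two-finger parallel gripper is mounted at the origin on a cart in front of the work surface, level with it; the furniture and walls round the work are solid. World frame = base frame: x ahead of the robot, y to its left, z up, the work surface at z = 0. Lengths are in mm, angles in rad, forces in N, time in s.
With the tool pointing down it reaches from about 300 to 775 mm from the base axis. Payload 14.6 kg.
Tool frame: the origin (TCP) lies at the centre of the arm's flange, where the gripper is bolted on; the fingertips stand 199 mm ahead of it and the grasp point (between the pads) lies 180 mm ahead of it; z points along the fingers, y is the line along which they close (so a half turn about z gives the same grasp; the last joint's range is limited). The gripper opens to 94 mm and grips with 3 to 60 N. Pads are 16 mm wide; open, the fingers measure 119 mm over their backs; the gripper's body (75 mm by 177 mm) begins 78 mm behind the grasp point.
Start: joints at [-1.293, 0.3, 1.521, -0, 1.321, -0.067], TCP at [185.898, -517.622, 404.646] pointing down, gripper open.
Joint ranges: [-3.03, 3.03], [-0.79, 2.21], [0.23, 2.52], [-1.04, 4.18], [0, 3.07], [-2.55, 2.55]. Speed limits (rad/s): [2.22, 2.22, 2.57, 3.14, 3.14, 3.14].

## Interface

Orientations are given as a rotation vector (axis times angle).
In Python, from plant import * gives the robot as it stands. The module is installed in compiled form; this text tells all that it offers.
- The arm moves only by the tool apply_moves, never from a script. Its argument "targets" is a list of rows, each a list of 5 numbers: the opening, from 0 (shut) to 1 (fully open), then the shift along the tool's x, y, z in m, then the turn about the tool's z in degrees. In form: [[grip, tx, ty, tz, spin], ...]. A call has 1 to 10 rows; each row is the pose to reach, as a shift and turn from the pose commanded when the call began, along the tool's axes at that moment; what a row does not reach only later rows make up. A row lasts 1/12 s, in which the tool goes at most 41.7 mm and 7.16 degrees, less where a joint would pass 70% of its speed; a pose out of reach is approached as far as the arm can. A call with a gripper value outside its range is refused whole. The fingers move at their own pace and stop on an object; "newtons" is the grip in N (left out, the last holds). Time passes only in rows, so rows that repeat a pose let the fingers close. It gives the time, the measured TCP pose, the force, the opening and the grip force at its end, in the units of the state.
- read_state(): the state, without advancing time (a new reading comes with each control period).
- get_image(name): name is "scene" or "top" or "wrist"; returns a dict with "pixels" (420x560x3 uint8, red, green, blue), "depth" (420x560 float32, mm along the optical axis (not along the pixel's ray), 0 where there is no reading), "fx", "fy", "cx", "cy" (pixels), "world_from_camera" (4x4, takes a point from camera to world coordinates). Camera axes: x right, y down, z forward; pixel columns grow to the right and rows downward; lengths in mm; the calibration is good to about 2 mm. The wrist camera is an equidistant fisheye: a pixel r from the principal point sees the ray r / f radians off the axis. A picture is of the moment at which its call begins.
- sign_off(): hands the job in; it is judged then, once.
The state is a dict: "time": time; "qpos": joint angles; "joint_vel": joint speeds; "joint_efforts": joint torques, N m; "tcp_pos": TCP position; "tcp_rot": TCP orientation; "ft_force": force on the tool from outside, world axes, zero at the start; "ft_torque": the same for the moment, N m; "grip_width": opening from 0.0 (shut) to 1.0 (fully open); "finger_force": force on a finger pad.
Only numpy, scipy, OpenCV 4.12 (cv2) and the standard library are available. Lean on these libraries where they do the work, as an engineer would, in place of code of your own. Each camera call takes 0.05 s, during which the arm holds its last target. There are 200 camera calls.

## Working session

There is one attempt and no reset: what is moved stays moved. The work goes in short steps, Python scripts to look and compute and a tool call to move; the robot and the scene stay as the last step left them, time stands still between calls to the robot, and variables do not carry over. Pictures are saved under pics/ and viewed, at most 14 in all, crops included, and the job is handed in when it is done.

Besides the shell and the picture viewer there is one more tool, called after "Call:" by a JSON object that holds its "fn" and its "kwargs". apply_moves: Moves the arm, as the interface text tells. Its arguments: {"type":"object","properties":{"targets":{"type":"array"},"newtons":{"type":"number"}},"required":["targets"]}

```bash
mkdir -p pics; cat > h.py <<'E'
from plant import *
import numpy as np, cv2
from scipy.spatial.transform import Rotation as R
def snap(n,f):
    im=get_image(n); cv2.imwrite('pics/'+f,im['pixels'][:,:,::-1]); np.savez('pics/'+f+'.npz',**{k:np.array(v) for k,v in im.items()}); return im
def ray(im,u,v,z):
    T=np.array(im['world_from_camera']); d=T[:3,:3]@np.array([(u-im['cx'])/im['fx'],(v-im['cy'])/im['fy'],1]); o=T[:3,3]
    return (o+d*(z-o[2])/d[2])
E
python3 - <<'E'
from h import *
for n in ['top','scene']:
    im=snap(n,n+'0.png'); print(n,im['fx'],im['cx'],im['cy'],np.round(im['world_from_camera'],3).tolist())
s=read_state(); print(s['time'],s['tcp_pos'],s['tcp_rot'],s['grip_width']); print(R.from_rotvec(s['tcp_rot']).as_matrix().round(3))
E
```

```text
top 525.3748781345502 281.21490172674504 207.41234596362165 [[-0.02, -0.986, 0.167, 207.727], [-1.0, 0.02, -0.002, -138.963], [-0.002, -0.167, -0.986, 1520.263], [0.0, 0.0, 0.0, 1.0]]
scene 439.8035113093584 276.1790963586183 209.92209307934098 [[-0.559, -0.5, 0.662, -493.472], [-0.829, 0.325, -0.455, 498.064], [0.012, -0.803, -0.596, 912.752], [0.0, 0.0, 0.0, 1.0]]
0.1 [ 185.89399993 -517.61090199  404.17173757] [-3.09407715e+00 -5.38785744e-01  1.32826659e-04] 0.9997845130296256
[[ 0.941  0.338 -0.   ]
 [ 0.338 -0.941  0.001]
 [ 0.    -0.001 -1.   ]]
```

View pics/top0.png

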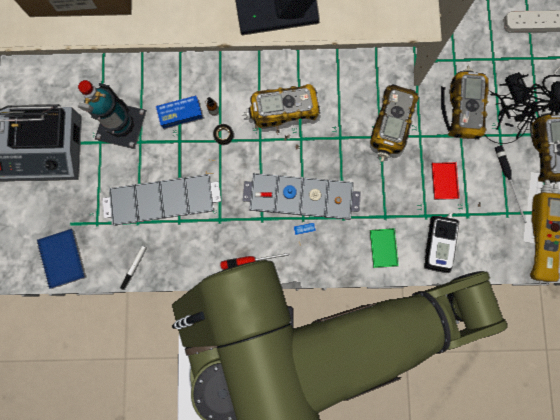

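View pics/scene0.png

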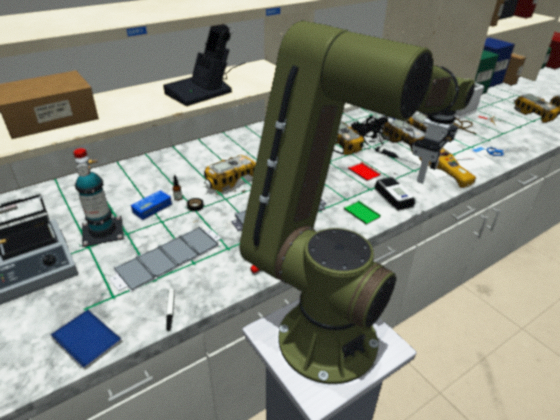

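The top view shows the empty build rack at about (163,199). The full rack is at about (302,197), holding, left to right, cell (263,195), cup (290,192), filter (315,195) and sensor (338,200). The scene view confirms the build rack is on the left, at about (165,258).

```bash
python3 - <<'E'
from h import *
im=np.load('pics/top0.png.npz')
for n,u,v,z in [('cell',263,195,15),('cup',290,192,30),('filt',315,195,20),('sens',338,200,24),('build',163,199,8),('strip',302,197,8),('bl',110,204,8),('br',216,191,8)]:
    print(n,ray(im,u,v,z).round())
s=read_state();M=R.from_rotvec(s['tcp_rot']).as_matrix()
for t in [(330,-130),(360,90)]:
    print((M.T@(np.array([*t,400])-s['tcp_pos'])).round(1))
w=get_image('wrist');T=np.array(w['world_from_camera']);print(w['fx'],w['fy'],w['cx'],w['cy']);print(T.round(3));
print('cam in tool',(M.T@(T[:3,3]-s['tcp_pos'])).round(1),(M.T@T[:3,:3]).round(3))
E
```

```text
cell [501. -89.  15.]
cup [ 505. -168.   30.]
filt [ 497. -241.   20.]
sens [ 480. -307.   24.]
build [496. 204.   8.]
strip [ 494. -203.    8.]
bl [484. 359.   8.]
br [517.  49.   8.]
[ 266.6 -316.1    4.5]
[ 369.2 -513.     4.7]
325.19226210127806 325.19226210127806 283.4778607931713 214.89643928276575
[[ 3.37000e-01 -9.10000e-01 -2.43000e-01  2.56808e+02]
 [-9.42000e-01 -3.26000e-01 -8.50000e-02 -4.92672e+02]
 [-2.00000e-03  2.57000e-01 -9.66000e-01  3.83600e+02]
 [ 0.00000e+00  0.00000e+00  0.00000e+00  1.00000e+00]]
cam in tool [75.2  0.5 20.6] [[-0.001 -0.966 -0.257]
 [ 1.    -0.001 -0.001]
 [ 0.001 -0.257  0.966]]
```

Call:
{"fn": "apply_moves", "kwargs": {"targets": [[1, 0.345, -0.21, 0, 25.2], [1, 0.345, -0.21, 0, 25.2], [1, 0.345, -0.21, 0, 25.2], [1, 0.345, -0.21, 0, 25.2], [1, 0.345, -0.21, 0, 25.2], [1, 0.345, -0.21, 0, 25.2], [1, 0.345, -0.21, 0, 25.2], [1, 0.345, -0.21, 0, 25.2], [1, 0.345, -0.21, 0, 25.2], [1, 0.345, -0.21, 0, 25.2]]}}

```text
time: 0.98
tcp_pos: [440.7, -201.1, 404.7]
tcp_rot: [-3.138, 0.148, -0.0]
ft_force: [0.5, -0.5, -0.3]
grip_width: 1.005
finger_force: 0.0
```

Call:
{"fn": "apply_moves", "kwargs": {"targets": [[1, 0, 0, 0, 0], [1, 0, 0, 0, 0], [1, 0, 0, 0, 0]]}}

```text
time: 1.23
tcp_pos: [439.4, -203.7, 404.5]
tcp_rot: [-3.138, 0.149, 0.001]
ft_force: [-0.2, -0.6, 0.1]
grip_width: 0.999
finger_force: 0.0
```

```bash
python3 - <<'E'
from h import *
snap('wrist','w1.png'); s=read_state(); print(s['time'],s['tcp_pos'].round(1) if hasattr(s['tcp_pos'],'round') else s['tcp_pos'],s['tcp_rot']); print(R.from_rotvec(s['tcp_rot']).as_matrix().round(3))
E
```

```text
1.2833 [ 439.1 -204.1  404.5] [ 3.13796142e+00 -1.50398758e-01 -5.55927277e-04]
[[ 0.995 -0.096 -0.   ]
 [-0.096 -0.995 -0.   ]
 [-0.     0.    -1.   ]]
```

View pics/w1.png

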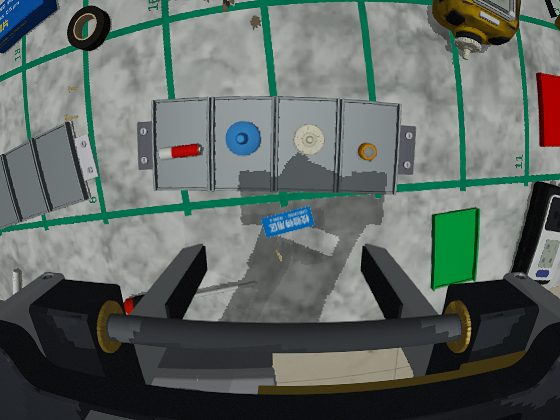

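The wrist view shows the whole strip rack, with dish corners at about (153,101) and (397,193). Cell is at (181,152), cup at (243,138), filter at (309,139) and sensor at (367,151).

```bash
cat >> h.py <<'E'
def fray(im,uv,z):
    K=np.array([[im['fx'],0,im['cx']],[0,im['fy'],im['cy']],[0,0,1]],float); T=np.array(im['world_from_camera'])
    p=cv2.fisheye.undistortPoints(np.array(uv,float).reshape(-1,1,2),K,np.zeros(4)).reshape(-1,2)
    d=np.c_[p,np.ones(len(p))]@T[:3,:3].T; o=T[:3,3]
    return o+d*((z-o[2])/d[:,2])[:,None]
def mask(im,lo,hi,box):
    h=cv2.cvtColor(np.ascontiguousarray(im['pixels']),cv2.COLOR_RGB2HSV); m=cv2.inRange(h,lo,hi); k=np.zeros_like(m); x0,y0,x1,y1=box; k[y0:y1,x0:x1]=m[y0:y1,x0:x1]
    k=cv2.morphologyEx(k,cv2.MORPH_CLOSE,np.ones((3,3)))
    c=cv2.findContours(k,cv2.RETR_EXTERNAL,cv2.CHAIN_APPROX_NONE)[0]; return max(c,key=cv2.contourArea) if c else None
def corners(c): # hull -> 4 corners
    return cv2.approxPolyN(c,4).reshape(-1,2) if hasattr(cv2,'approxPolyN') else cv2.boxPoints(cv2.minAreaRect(c))
E
python3 - <<'E'
from h import *
im=dict(np.load('pics/w1.png.npz'))
h=cv2.cvtColor(im['pixels'],cv2.COLOR_RGB2HSV)
for p in [(243,130),(300,135),(362,150),(190,152),(165,154),(181,170),(240,175),(147,145)]: print(p,h[p[1],p[0]])
c=mask(im,(95,120,60),(125,255,255),(215,95,275,195)); 
P=fray(im,c,16)[:,:2].astype(np.float32); print('cup',cv2.minEnclosingCircle(P),cv2.contourArea(c))
c=mask(im,(15,25,120),(40,140,255),(280,100,340,190)); P=fray(im,c,16)[:,:2].astype(np.float32); print('filt',cv2.minEnclosingCircle(P))
c=mask(im,(8,90,80),(25,255,255),(345,100,395,190)); P=fray(im,c,24)[:,:2].astype(np.float32); print('sens',cv2.minEnclosingCircle(P))
c1=mask(im,(0,120,80),(8,255,255),(155,100,208,188)); x,y,w,hh=cv2.boundingRect(c1); print(x,y,w,hh)
m=cv2.inRange(h,(0,0,150),(180,60,255)); print(m[145:160,155:175])
big=cv2.resize(im['pixels'][90:205,130:420,::-1],None,fx=2.7,fy=2.7,interpolation=cv2.INTER_CUBIC); cv2.imwrite('pics/w1c.png',big)
E
```

```text
(243, 130) [103 187 180]
(300, 135) [ 27  29 186]
(362, 150) [ 20 255 171]
(190, 152) [  1 249 166]
(165, 154) [ 45   8 186]
(181, 170) [ 94  14 143]
(240, 175) [95 18 85]
(147, 145) [115  29  98]
cup ((510.408203125, -164.12339782714844), 19.79348373413086) 876.5
filt ((501.7543640136719, -238.3241729736328), 17.35784912109375)
sens ((483.30078125, -302.4383239746094), 10.725295066833496)
171 144 28 14
[[  0   0   0   0   0   0   0   0   0   0   0   0   0   0   0   0   0   0
    0   0]
 [  0   0   0   0   0   0   0   0   0   0   0   0   0   0   0   0   0   0
    0   0]
 [  0   0   0   0   0   0   0   0   0   0   0   0   0   0   0   0   0   0
    0   0]
 [  0   0   0   0   0   0   0   0   0   0   0   0 255 255 255 255   0   0
    0   0]
 [  0   0   0   0 255 255 255 255 255 255 255 255 255 255 255 255   0   0
    0   0]
 [  0   0   0   0 255 255 255 255 255 255 255 255 255 255 255 255   0   0
    0   0]
 [  0   0   0   0 255 255 255 255 255 255 255 255 255 255 255 255   0   0
    0   0]
 [  0   0   0   0 255 255 255 255 255 255 255 255 255 255 255 255   0   0
    0   0]
 [  0   0   0   0 255 255 255 255 255 255 255 255 255 255 255 255   0   0
    0   0]
 [  0   0   0   0 255 255 255 255 255 255 255 255 255 255 255 255   0   0
    0   0]
 [  0   0   0   0 255 255 255 255 255 255 255 255 255 255 255 255   0   0
    0   0]
 [  0   0   0   0 255 255 255 255 255 255 255 255 255 255 255 255 255   0
    0   0]
 [  0   0   0   0   0 255 255 255 255 255 255 255 255 255 255 255   0   0
    0   0]
 [  0   0   0   0   0 255 255 255   0   0   0   0   0   0   0   0   0   0
    0   0]
 [  0   0   0   0   0   0   0   0   0   0   0   0   0   0   0   0   0   0
    0   0]]
```

View pics/w1c.png

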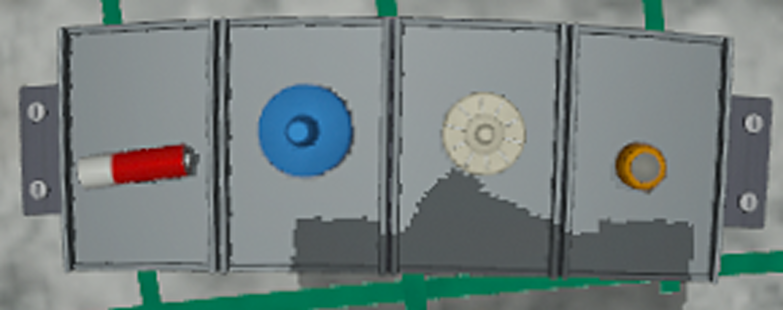

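The crop shows the cell's ends at crop (77,170) and (198,162). The dish corners are at (64,28), (732,38), (716,280) and (68,270).

Call:
{"fn": "apply_moves", "kwargs": {"targets": [[1, -0.039, -0.406, 0, -11.6], [1, -0.039, -0.406, 0, -11.6], [1, -0.039, -0.406, 0, -11.6], [1, -0.039, -0.406, 0, -11.6], [1, -0.039, -0.406, 0, -11.6], [1, -0.039, -0.406, 0, -11.6], [1, -0.039, -0.406, 0, -11.6], [1, -0.039, -0.406, 0, -11.6], [1, -0.039, -0.406, 0, -11.6], [1, -0.039, -0.406, 0, -11.6]]}}

```text
time: 2.12
tcp_pos: [439.1, 205.8, 404.8]
tcp_rot: [-3.137, -0.167, -0.001]
ft_force: [0.5, -0.5, -0.5]
grip_width: 0.997
finger_force: 0.0
```

Call:
{"fn": "apply_moves", "kwargs": {"targets": [[1, 0, 0, 0, 0], [1, 0, 0, 0, 0], [1, 0, 0, 0, 0], [1, 0, 0, 0, 0]]}}

```text
time: 2.45
tcp_pos: [439.6, 203.0, 404.7]
tcp_rot: [3.137, 0.165, 0.0]
ft_force: [-0.0, 0.1, -0.3]
grip_width: 1.003
finger_force: 0.0
```

```bash
python3 - <<'E'
from h import *
im=snap('wrist','w2.png'); s=read_state(); print(s['time'],s['tcp_pos'].round(1)); print(R.from_rotvec(s['tcp_rot']).as_matrix().round(3))
big=cv2.resize(im['pixels'][80:220,130:430,::-1],None,fx=2.6,fy=2.6,interpolation=cv2.INTER_CUBIC); cv2.imwrite('pics/w2c.png',big)
im=dict(np.load('pics/w1.png.npz'))
cc=lambda L:[(130+x/2.7,90+y/2.7) for x,y in L]
e=fray(im,cc([(77,170),(198,162)]),15.5); print('cell',e.round(1),e.mean(0).round(1), np.linalg.norm(e[0]-e[1]))
q=fray(im,cc([(64,28),(732,38),(716,280),(68,270)]),14);print('strip corners',q.round(1),q.mean(0))
E
```

```text
2.5 [439.6 203.1 404.7]
[[ 0.994  0.105  0.   ]
 [ 0.105 -0.994 -0.   ]
 [ 0.     0.    -1.   ]]
cell [[ 506.3  -61.2   15.5]
 [ 502.2 -117.1   15.5]] [504.3 -89.2  15.5] 56.03528509670994
strip corners [[ 570.   -62.4   14. ]
 [ 536.4 -351.1   14. ]
 [ 429.5 -338.    14. ]
 [ 462.3  -48.8   14. ]] [ 499.54551258 -200.05522288   14.        ]
```

View pics/w2c.png

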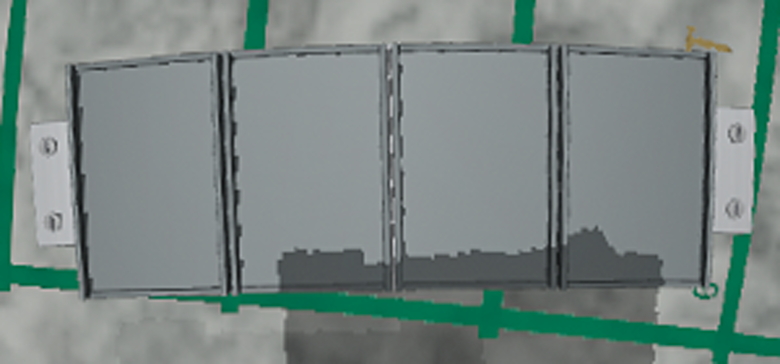

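The crop shows the build rack's dish corners at (68,66), (716,53), (708,288) and (86,297). The gaps between dishes run near x = 227, 391 and 558.

```bash
cat > fit.py <<'E'
from h import *
def fit(W,P):
    # rigid 2D fit W (rack xy) -> P (world xy)
    a,b=W.mean(0),P.mean(0); U,S,V=np.linalg.svd((W-a).T@(P-b)); Rm=(U@V).T
    return Rm,b-Rm@a,np.arctan2(Rm[1,0],Rm[0,0]),(P-(W@Rm.T+b-Rm@a))
def rack(f,u0,v0,k,pts,z=14.5):
    im=dict(np.load(f)); P=fray(im,[(u0+x/k-.5,v0+y/k-.5) for x,y in pts],z)[:,:2]
    W=np.array([(55,147),(55,-147),(-55,-147),(-55,147),(55,74),(-55,74),(55,0),(-55,0),(55,-74),(-55,-74)],float)
    return fit(W,P)
B=rack('pics/w2.png.npz',130,80,2.6,[(68,66),(716,53),(708,288),(86,297),(223,53),(231,294),(391,45),(393,292),(557,45),(558,288)])
S=rack('pics/w1.png.npz',130,90,2.7,[(64,28),(732,38),(716,280),(68,270),(223,19),(225,270),(394,18),(391,273),(565,25),(557,277)])
E
python3 - <<'E'
from fit import *
for n,(Rm,t,th,r) in (('build',B),('strip',S)):
    print(n,t.round(1),th.round(3)); print(r.round(1).tolist()); print([(Rm@[0,y]+t).round(1) for y in (111,37,-37,-111)])
E
```

```text
build [498.3 212.3] 0.121
[[-0.8, -0.9], [-0.7, 0.4], [0.6, 1.6], [1.8, -2.6], [-1.1, -1.1], [0.8, -0.0], [-0.9, -0.4], [0.0, 0.8], [-0.8, 1.5], [0.9, 0.7]]
[array([484.9, 322.5]), array([493.9, 249.1]), array([502.8, 175.6]), array([511.8, 102.2])]
strip [ 500.1 -199.4] -0.116
[[-1.1, -2.2], [-0.8, 1.5], [1.8, 1.9], [0.7, -1.3], [-0.9, -1.8], [0.8, -2.4], [-1.0, 0.2], [0.7, -0.6], [-1.0, 2.9], [0.9, 1.8]]
[array([512.9, -89.2]), array([ 504.4, -162.7]), array([ 495.8, -236.2]), array([ 487.3, -309.7])]
```

```bash
cat >> h.py <<'E'
def go(*goals):
    s=read_state(); M=R.from_rotvec(s['tcp_rot']).as_matrix(); y0=np.degrees(np.arctan2(M[1,0],M[0,0])); p=np.array(s['tcp_pos']).copy(); w=s['grip_width']
    print('t',round(float(s['time']),2),'tcp',p.round(1),'yaw',round(y0,1),'w',round(float(w)*94,1),'F',np.round(s['ft_force'],1))
    for x,y,z,yaw in goals:
        d=(M.T@(np.array([x,y,z])-p))/1000; M=R.from_euler('z',yaw,degrees=True).as_matrix()@np.diag([1,-1,-1.]); print('tool move',d.round(4),'spin',round(y0-yaw,1)); p=np.array([x,y,z],float); y0=yaw
E
python3 -c "
from h import *
go((505,-87,300,85.8))"
```

```text
t 2.5 tcp [439.6 203.1 404.7] yaw 6.0 w 93.9 F [ 0.2  0.1 -0.5]
tool move [0.0346 0.2953 0.1048] spin -79.8
```

Call:
{"fn": "apply_moves", "kwargs": {"targets": [[0.5, 0.0346, 0.2953, 0.1048, -79.8], [0.5, 0.0346, 0.2953, 0.1048, -79.8], [0.5, 0.0346, 0.2953, 0.1048, -79.8], [0.5, 0.0346, 0.2953, 0.1048, -79.8], [0.5, 0.0346, 0.2953, 0.1048, -79.8], [0.5, 0.0346, 0.2953, 0.1048, -79.8], [0.5, 0.0346, 0.2953, 0.1048, -79.8], [0.5, 0.0346, 0.2953, 0.1048, -79.8], [0.5, 0.0346, 0.2953, 0.1048, -79.8], [0.5, 0.0346, 0.2953, 0.1048, -79.8]]}}

```text
time: 3.33
tcp_pos: [505.1, -89.6, 298.5]
tcp_rot: [-2.543, -1.842, 0.002]
ft_force: [0.5, 0.7, -0.4]
grip_width: 0.498
finger_force: 0.0
```

Call:
{"fn": "apply_moves", "kwargs": {"targets": [[0.5, 0, 0, 0, 0], [0.5, 0, 0, 0, 0], [0.5, 0, 0, 0, 0], [0.5, 0, 0, 0, 0]]}}

```text
time: 3.67
tcp_pos: [505.3, -85.1, 300.3]
tcp_rot: [2.547, 1.838, 0.001]
ft_force: [0.1, -0.6, -0.1]
grip_width: 0.501
finger_force: 0.0
```

```bash
python3 - <<'E'
from h import *
go((505,-87,300,85.8)); im=snap('wrist','w3.png')
E
```

```text
t 3.67 tcp [505.3 -85.1 300.3] yaw 71.6 w 47.1 F [ 0.1 -0.6 -0.1]
tool move [-0.0019  0.0003  0.0003] spin -14.2
```

View pics/w3.png

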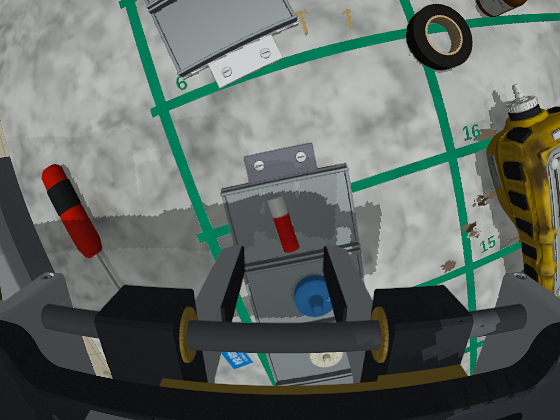

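The cell shows at about (283,222), between the open fingers; the spin still has 14° to go. I'll measure the cell's axis here.

```bash
python3 - <<'E'
from h import *
im=dict(np.load('pics/w3.png.npz'))
c=mask(im,(0,120,50),(8,255,255),(250,190,310,260)); 
P=fray(im,c,17)[:,:2].astype(np.float32); print('red',cv2.minAreaRect(P),cv2.boxPoints(cv2.minAreaRect(P)).round(1).tolist())
h=cv2.cvtColor(im['pixels'],cv2.COLOR_RGB2HSV)
print(h[190:202,268:284,2]); print(h[240:258,284:302,2])
E
```

```text
red ((504.52618408203125, -96.96430969238281), (33.2283821105957, 14.136180877685547), 88.87371063232422) [[497.1000061035156, -113.4000015258789], [511.29998779296875, -113.69999694824219], [511.8999938964844, -80.5], [497.79998779296875, -80.19999694824219]]
[[147 148 149 149 150 149 148 148 148 149 150 150 150 152 118 120]
 [150 150 152 119 119 151 149 150 151 152 119 121 120 121  78  80]
 [121 122 122  79  77 155 153 119 121 123  80  81  80  81  83  83]
 [ 80  81  81  83  80 124 123  79  82  81  83  82  84  82  83  83]
 [ 83  85  83  84  83  83  82  84  76  78  79  78  79  79  81  84]
 [ 84  84  85  85  85  77  77  77  74  73  81  75  72  84  88  81]
 [ 85  86  83  79  78  73  71  73  84  82  74  83  95 100  94  82]
 [ 78  86  73  72  79  89  80  84  81  95 100 105 109 105  96  85]
 [ 72  82  76  81  83  82  91 105 108 113 119 115 111 106  99  90]
 [ 77  81  90 106 110 111 121 124 124 121 119 116 111 107 102  93]
 [102 108 113 122 124 128 133 131 126 122 118 115 114 108 105  95]
 [113 118 121 123 124 127 130 132 127 123 119 117 114 109 106  98]]
[[110 111 113 113 112 110 109 106 
[... 616 characters left out ...]
111 106  90  93  94  93]
 [109 114 118 121 124 125 125 125 123 123 121 118 116  91  91  95  94  93]
 [107 112 119 120 124 124 126 128 125 126 123  99  92  91  96  94  93  93]
 [102 111 117 121 124 127 129 132 109 101  95  90  97  94  94  94  93  94]
 [ 89  95 104 107 106 105  97  98  91  91  97  84  84  95  95  96  96  93]
 [ 94  91  89  89  90  90  93  95  84  85  84  81  81  72  76  65  59  57]
 [ 94  94  93  96  95  85  85  78  68  67  60  54  56  50  53  49  48  48]
 [ 95  95  77  69  71  59  54  52  50  51  48  48  48  47  48  48  48  46]
 [ 63  58  52  50  50  49  46  49  48  48  48  49  46  46  45  50  60  69]
 [ 50  47  48  49  48  47  48  46  43  46  52  61  68  77  82  89 100 101]]
```

```bash
python3 - <<'E'
from h import *
im=dict(np.load('pics/w3.png.npz'))
print(fray(im,[(276,198),(293,252)],16).round(1))
go((504.6,-88.5,300,89),(504.6,-88.5,210.5,89))
E
```

```text
[[ 506.1  -65.4   16. ]
 [ 504.7 -115.4   16. ]]
t 3.72 tcp [505.3 -85.1 300.2] yaw 71.7 w 46.4 F [-0.3 -0.5  0.5]
tool move [-0.0035  0.0004  0.0002] spin -17.3
tool move [0.     0.     0.0895] spin 0
```

Cell ends measure -65 and -115, so its centre is at y ≈ -90.4.

Call:
{"fn": "apply_moves", "kwargs": {"targets": [[0.5, -0.005, 0, 0, -17.3], [0.5, -0.005, 0, 0, -17.3], [0.5, -0.005, 0, 0.02, -17.3], [0.5, -0.005, 0, 0.055, -17.3], [0.5, -0.005, 0, 0.075, -17.3], [0.5, -0.005, 0, 0.09, -17.3], [0.5, -0.005, 0, 0.09, -17.3], [0.5, -0.005, 0, 0.09, -17.3], [0.5, -0.005, 0, 0.09, -17.3]], "newtons": 10}}

```text
time: 4.47
tcp_pos: [503.9, -89.9, 210.0]
tcp_rot: [2.24, 2.203, 0.0]
ft_force: [-0.2, 0.6, 0.1]
grip_width: 0.499
finger_force: 0.0
```

```bash
python3 -c "
from h import *
go((504.6,-90,210.5,89)); snap('wrist','w4.png')"
```

```text
t 4.47 tcp [503.9 -89.9 210. ] yaw 89.1 w 46.9 F [-0.2  0.6  0.1]
tool move [-0.0001  0.0007 -0.0005] spin 0.1
```

View pics/w4.png

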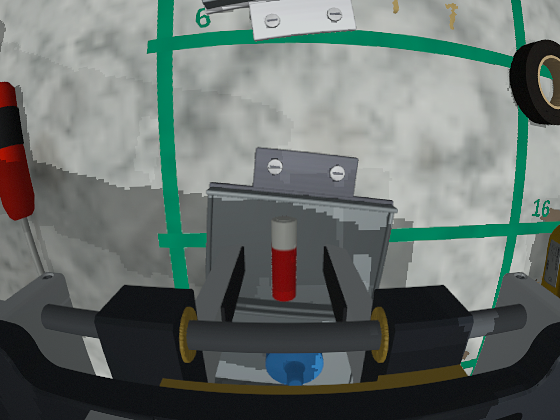

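The cell at (284,260) lies centred and square between the fingers. I'll close and lift.

Call:
{"fn": "apply_moves", "kwargs": {"targets": [[0, 0, 0, 0, 0], [0, 0, 0, 0, 0], [0, 0, 0, 0, 0], [0, 0, 0, 0, 0], [0, 0, 0, 0, 0], [0, 0, 0, 0, 0], [0, 0, 0, -0.02, 0], [0, 0, 0, -0.06, 0], [0, 0, 0, -0.09, 0], [0, 0, 0, -0.09, 0]], "newtons": 10}}

```text
time: 5.35
tcp_pos: [504.7, -90.3, 305.5]
tcp_rot: [2.234, 2.199, 0.007]
ft_force: [-0.0, -0.0, 0.4]
grip_width: 0.174
finger_force: 10.0
```

```bash
python3 -c "
from h import *
go((511.8,102.2,300,96.9),(511.8,102.2,212,96.9)); snap('wrist','w5.png')
im=dict(np.load('pics/w5.png.npz')); c=mask(im,(0,120,50),(8,255,255),(240,190,330,320)); print(cv2.boundingRect(c))"
```

```text
t 5.35 tcp [504.7 -90.3 305.5] yaw 89.1 w 16.4 F [-0.  -0.   0.4]
tool move [0.1926 0.004  0.0051] spin -7.8
tool move [0.    0.    0.088] spin 0.0
(271, 247, 26, 54)
```

Call:
{"fn": "apply_moves", "kwargs": {"targets": [[0, 0.193, 0.007, 0, -7.8], [0, 0.193, 0.007, 0, -7.8], [0, 0.193, 0.007, 0, -7.8], [0, 0.193, 0.007, 0, -7.8], [0, 0.193, 0.007, 0, -7.8], [0, 0.193, 0.007, 0, -7.8], [0, 0.193, 0.007, 0.03, -7.8], [0, 0.193, 0.007, 0.05, -7.8], [0, 0.193, 0.007, 0.06, -7.8], [0, 0.193, 0.007, 0.06, -7.8]]}}

```text
time: 6.23
tcp_pos: [513.3, 102.2, 237.2]
tcp_rot: [-2.082, -2.348, 0.006]
ft_force: [-0.0, 0.5, -1.5]
grip_width: 0.177
finger_force: 10.0
```

Call:
{"fn": "apply_moves", "kwargs": {"targets": [[0, 0, 0, 0, 0], [0, 0, 0, 0, 0]]}}

```text
time: 6.4
tcp_pos: [514.2, 102.4, 240.8]
tcp_rot: [2.084, 2.35, 0.001]
ft_force: [0.4, 0.3, -0.2]
grip_width: 0.172
finger_force: 10.0
```

```bash
python3 -c "
from h import *
go((511.8,102.2,210.5,96.9)); snap('wrist','w6.png')"
```

```text
t 6.4 tcp [514.2 102.4 240.8] yaw 96.9 w 16.2 F [ 0.4  0.3 -0.2]
tool move [ 0.     -0.0025  0.0303] spin -0.0
```

View pics/w6.png

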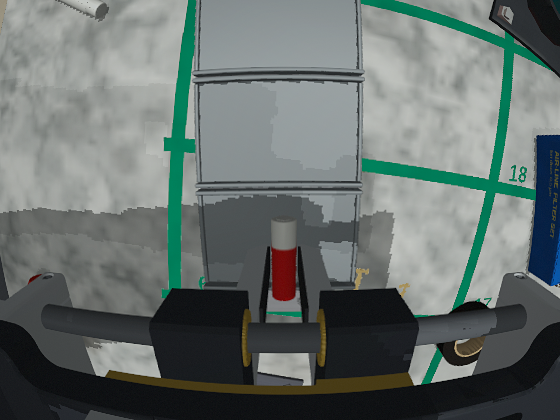

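The cell is held over the rightmost place, square to the row. The dish gaps cross at v = 187 (u 196 to 363) and v = 76 (u 194 to 364).

```bash
python3 -c "
from fit import *
im=dict(np.load('pics/w6.png.npz')); P=fray(im,[(196,187),(363,187),(194,76),(364,76)],16)[:,:2]; print(P.round(1))
W=np.array([(-55,-74),(55,-74),(-55,0),(55,0)],float); Rm,t,th,r=fit(W,P); print(t,th,r.round(1).tolist()); print([(Rm@[0,y]+t).round(1) for y in (111,37,-37,-111)])"
```

```text
[[453.8 134.4]
 [561.7 147.1]
 [445.6 206.1]
 [552.3 218.4]]
[499.01516745 213.23074765] 0.11807079503469468 [[0.7, 1.1], [-0.6, 0.9], [1.2, -0.7], [-1.3, -1.3]]
[array([485.9, 323.5]), array([494.7, 250. ]), array([503.4, 176.5]), array([512.1, 103. ])]
```

Call:
{"fn": "apply_moves", "kwargs": {"targets": [[0, 0, -0.002, 0.015, 0], [0, 0, -0.002, 0.025, 0], [0, 0, -0.002, 0.03, 0], [0, 0, -0.002, 0.03, 0], [0, 0, -0.002, 0.03, 0], [0, 0, -0.002, 0.03, 0]]}}

```text
time: 6.95
tcp_pos: [512.1, 102.5, 210.2]
tcp_rot: [2.084, 2.351, 0.001]
ft_force: [0.1, 0.1, 0.9]
grip_width: 0.176
finger_force: 10.0
```

```bash
python3 -c "
from h import *
go((512,102.6,210.5,96.9))"
```

```text
t 6.95 tcp [512.1 102.5 210.2] yaw 96.9 w 16.5 F [0.1 0.1 0.9]
tool move [ 0.0001 -0.0001 -0.0003] spin -0.0
```

Call:
{"fn": "apply_moves", "kwargs": {"targets": [[0.25, 0, 0, 0, 0], [0.3, 0, 0, 0, 0], [0.4, 0, 0, 0, 0], [0.4, 0, 0, -0.02, 0], [0.4, 0, 0, -0.05, 0], [0.6, 0, 0, -0.09, 0], [0.6, 0, 0, -0.09, 0], [0.6, 0, 0, -0.09, 0], [0.6, 0, 0, -0.09, 0]], "newtons": 10}}

```text
time: 7.7
tcp_pos: [511.7, 102.5, 299.4]
tcp_rot: [-2.084, -2.351, 0.0]
ft_force: [0.6, 0.4, -0.1]
grip_width: 0.592
finger_force: 0.0
```

```bash
python3 -c "
from h import *
im=snap('wrist','w7.png');c=mask(im,(0,120,50),(8,255,255),(240,180,330,320));P=fray(im,c,17)[:,:2].astype(np.float32); print('red',cv2.boxPoints(cv2.minAreaRect(P)).round(1).tolist())
go((510.4,-164,300,84))"
```

```text
red [[504.6000061035156, 111.4000015258789], [508.6000061035156, 78.0999984741211], [522.2000122070312, 79.69999694824219], [518.2000122070312, 113.0999984741211]]
t 7.75 tcp [511.6 102.5 298.8] yaw 96.9 w 56.4 F [-0.2  0.  -0.9]
tool move [-0.2644 -0.0332 -0.0011] spin 12.9
```

Call:
{"fn": "apply_moves", "kwargs": {"targets": [[0.6, -0.2644, -0.0332, 0, 12.9], [0.6, -0.2644, -0.0332, 0, 12.9], [0.6, -0.2644, -0.0332, 0, 12.9], [0.6, -0.2644, -0.0332, 0, 12.9], [0.6, -0.2644, -0.0332, 0, 12.9], [0.6, -0.2644, -0.0332, 0, 12.9], [0.6, -0.2644, -0.0332, 0, 12.9], [0.6, -0.2644, -0.0332, 0, 12.9], [0.6, -0.2644, -0.0332, 0, 12.9], [0.6, -0.2644, -0.0332, 0, 12.9]]}}

```text
time: 8.58
tcp_pos: [510.6, -163.1, 298.9]
tcp_rot: [-2.333, -2.101, 0.001]
ft_force: [0.1, 0.1, 0.5]
grip_width: 0.6
finger_force: 0.0
```

```bash
python3 -c "
from h import *
im=snap('wrist','w8.png');c=mask(im,(95,120,30),(125,255,255),(230,150,340,330))
for z in (10,16): P=fray(im,c,z)[:,:2].astype(np.float32); print('cup',cv2.minEnclosingCircle(P))
go((510.4,-164,210.5,84))"
```

```text
cup ((510.34320068359375, -166.126953125), 21.204607009887695)
cup ((510.5373229980469, -164.40768432617188), 20.73061752319336)
t 8.63 tcp [ 510.7 -162.8  299.2] yaw 84.1 w 56.3 F [-0.3  0.2  0.9]
tool move [-0.0012 -0.0001  0.0887] spin 0.1
```

View pics/w8.png

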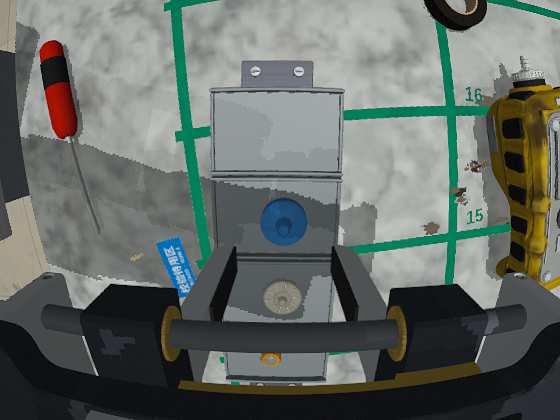

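The cup's centre is at (284,222), aligned with the fingers, with the filter at (282,297) behind it. I'll descend and grip.

Call:
{"fn": "apply_moves", "kwargs": {"targets": [[0.6, -0.001, 0, 0.03, 0], [0.6, -0.001, 0, 0.06, 0], [0.6, -0.001, 0, 0.08, 0], [0.6, -0.001, 0, 0.089, 0], [0.6, -0.001, 0, 0.089, 0], [0.6, -0.001, 0, 0.089, 0], [0, -0.001, 0, 0.089, 0], [0, -0.001, 0, 0.089, 0], [0, -0.001, 0, 0.089, 0], [0, -0.001, 0, 0.089, 0]], "newtons": 10}}

```text
time: 9.47
tcp_pos: [510.7, -165.0, 211.7]
tcp_rot: [2.334, 2.101, 0.001]
ft_force: [0.7, 2.3, 4.3]
grip_width: 0.406
finger_force: 10.0
```

Call:
{"fn": "apply_moves", "kwargs": {"targets": [[0, 0, 0, 0, 0], [0, 0, 0, 0, 0], [0, 0, 0, -0.015, 0], [0, 0, 0, -0.045, 0], [0, 0, 0, -0.08, 0], [0, 0, 0, -0.09, 0], [0, 0, 0, -0.09, 0], [0, 0, 0, -0.09, 0]]}}

```text
time: 10.13
tcp_pos: [510.4, -164.9, 300.5]
tcp_rot: [2.335, 2.102, 0.0]
ft_force: [0.6, -0.5, -1.0]
grip_width: 0.405
finger_force: 10.0
```

```bash
python3 -c "
from h import *
im=snap('wrist','w9.png')
go((503.1,176,300,96.8),(503.1,176,211,96.8))"
```

```text
t 10.18 tcp [ 510.2 -164.9  299.6] yaw 84.0 w 38.4 F [ 0.1  0.7 -0.9]
tool move [ 3.383e-01 -4.280e-02 -2.000e-04] spin -12.8
tool move [0.    0.    0.089] spin 0.0
```

View pics/w9.png

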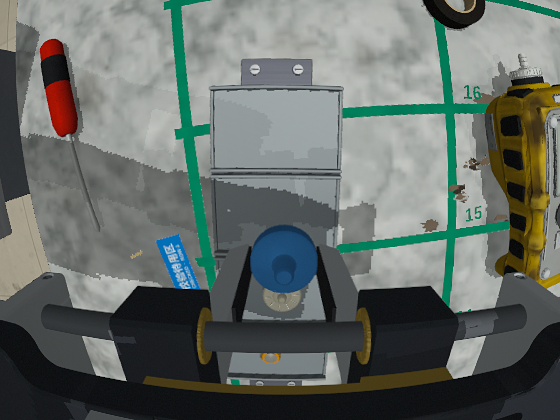

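The cup is held upright in the jaws at (284,258).

Call:
{"fn": "apply_moves", "kwargs": {"targets": [[0, 0.338, -0.043, 0, -12.8], [0, 0.338, -0.043, 0, -12.8], [0, 0.338, -0.043, 0, -12.8], [0, 0.338, -0.043, 0, -12.8], [0, 0.338, -0.043, 0, -12.8], [0, 0.338, -0.043, 0, -12.8], [0, 0.338, -0.043, 0, -12.8], [0, 0.338, -0.043, 0, -12.8], [0, 0.338, -0.043, 0, -12.8], [0, 0.338, -0.043, 0.03, -12.8]]}}

```text
time: 11.02
tcp_pos: [503.6, 178.4, 273.0]
tcp_rot: [2.08, 2.351, 0.007]
ft_force: [2.5, 0.6, -0.5]
grip_width: 0.4
finger_force: 10.0
```

Call:
{"fn": "apply_moves", "kwargs": {"targets": [[0, 0, 0, 0.02, 0], [0, 0, 0, 0.02, 0], [0, 0, 0, 0.02, 0], [0, 0, 0, 0.02, 0]]}}

```text
time: 11.35
tcp_pos: [503.5, 175.4, 251.3]
tcp_rot: [2.087, 2.348, -0.0]
ft_force: [0.4, -0.7, 0.1]
grip_width: 0.405
finger_force: 10.0
```

```bash
python3 -c "
from h import *
go((503.1,176,212,96.8))"
```

```text
t 11.35 tcp [503.5 175.4 251.3] yaw 96.8 w 38.1 F [ 0.4 -0.7  0.1]
tool move [ 0.0007 -0.0003  0.0393] spin -0.0
```

Call:
{"fn": "apply_moves", "kwargs": {"targets": [[0, 0, 0, 0.02, 0], [0, 0, 0, 0.033, 0], [0, 0, 0, 0.038, 0], [0, 0, 0, 0.04, 0], [0, 0, 0, 0.04, 0], [0, 0, 0, 0.04, 0]]}}

```text
time: 11.85
tcp_pos: [503.5, 175.6, 212.0]
tcp_rot: [2.086, 2.348, 0.002]
ft_force: [-0.1, 0.1, -0.0]
grip_width: 0.407
finger_force: 10.0
```

Call:
{"fn": "apply_moves", "kwargs": {"targets": [[0.45, 0, 0, 0, 0], [0.5, 0, 0, 0, 0], [0.6, 0, 0, 0, 0], [0.6, 0, 0, 0, 0], [0.6, 0, 0, -0.02, 0], [0.6, 0, 0, -0.05, 0], [0.6, 0, 0, -0.09, 0], [0.6, 0, 0, -0.09, 0], [0.6, 0, 0, -0.09, 0], [0.6, 0, 0, -0.09, 0]]}}

```text
time: 12.68
tcp_pos: [503.0, 175.6, 300.4]
tcp_rot: [-2.086, -2.349, 0.001]
ft_force: [0.1, 0.2, -0.0]
grip_width: 0.601
finger_force: 0.0
```

```bash
python3 -c "
from h import *
im=snap('wrist','w10.png');c=mask(im,(95,120,30),(125,255,255),(230,150,340,330))
P=fray(im,c,16)[:,:2].astype(np.float32); print('cup',cv2.minEnclosingCircle(P))
go((501.8,-238.5,300,84))"
```

```text
cup ((504.5224914550781, 176.22100830078125), 20.712371826171875)
t 12.73 tcp [503.  175.6 299.8] yaw 96.8 w 56.4 F [ 0.1 -0.4 -0.1]
tool move [-4.111e-01 -5.010e-02 -1.000e-04] spin 12.8
```

Call:
{"fn": "apply_moves", "kwargs": {"targets": [[0.55, -0.411, -0.05, 0, 12.8], [0.55, -0.411, -0.05, 0, 12.8], [0.55, -0.411, -0.05, 0, 12.8], [0.55, -0.411, -0.05, 0, 12.8], [0.55, -0.411, -0.05, 0, 12.8], [0.55, -0.411, -0.05, 0, 12.8], [0.55, -0.411, -0.05, 0, 12.8], [0.55, -0.411, -0.05, 0, 12.8], [0.55, -0.411, -0.05, 0, 12.8], [0.55, -0.411, -0.05, 0, 12.8]]}}

```text
time: 13.57
tcp_pos: [501.5, -240.7, 299.4]
tcp_rot: [-2.334, -2.1, 0.001]
ft_force: [0.7, 0.6, 0.4]
grip_width: 0.555
finger_force: 0.0
```

Call:
{"fn": "apply_moves", "kwargs": {"targets": [[0.55, 0, 0, 0, 0], [0.55, 0, 0, 0, 0], [0.55, 0, 0, 0, 0]]}}

```text
time: 13.82
tcp_pos: [502.0, -238.0, 299.6]
tcp_rot: [-2.334, -2.1, 0.001]
ft_force: [-0.1, 0.1, 0.1]
grip_width: 0.55
finger_force: 0.0
```

```bash
python3 -c "
from h import *
im=snap('wrist','w11.png');c=mask(im,(15,25,60),(45,160,255),(240,180,330,270))
P=fray(im,c,16)[:,:2].astype(np.float32); print('filt',cv2.minEnclosingCircle(P))
go((501.8,-238.5,209.5,84))"
```

```text
filt ((501.3760070800781, -237.3166961669922), 17.667699813842773)
t 13.87 tcp [ 502.1 -237.4  299.9] yaw 84.0 w 51.9 F [ 0.2  0.3 -0.4]
tool move [-0.0012 -0.0001  0.0904] spin 0.0
```

View pics/w11.png

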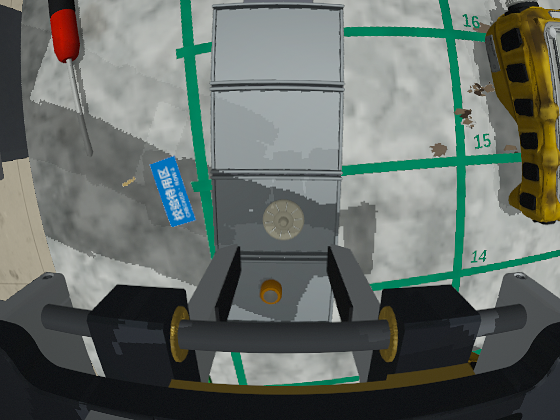

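The filter's centre is at (283,220), in line with the jaws. I'll grip it at its rim, with the fingertips about 1.5 mm above the dish floor.

Call:
{"fn": "apply_moves", "kwargs": {"targets": [[0.55, 0, 0, 0.03, 0], [0.55, 0, 0, 0.06, 0], [0.55, 0, 0, 0.08, 0], [0.55, 0, 0, 0.0905, 0], [0.55, 0, 0, 0.0905, 0], [0.55, 0, 0, 0.0905, 0], [0, 0, 0, 0.0905, 0], [0, 0, 0, 0.0905, 0], [0, 0, 0, 0.0905, 0], [0, 0, 0, 0.0905, 0]], "newtons": 8}}

```text
time: 14.7
tcp_pos: [502.2, -238.3, 210.9]
tcp_rot: [2.334, 2.101, 0.001]
ft_force: [1.0, 1.0, 2.9]
grip_width: 0.362
finger_force: 8.0
```

Call:
{"fn": "apply_moves", "kwargs": {"targets": [[0, 0, 0, 0, 0], [0, 0, 0, 0, 0], [0, 0, 0, -0.015, 0], [0, 0, 0, -0.045, 0], [0, 0, 0, -0.08, 0], [0, 0, 0, -0.09, 0], [0, 0, 0, -0.09, 0], [0, 0, 0, -0.09, 0]]}}

```text
time: 15.37
tcp_pos: [501.9, -238.3, 299.8]
tcp_rot: [-2.335, -2.102, 0.0]
ft_force: [0.2, 0.0, -1.2]
grip_width: 0.363
finger_force: 8.0
```

```bash
python3 -c "
from h import *
im=snap('wrist','w12.png');c=mask(im,(15,25,60),(45,160,255),(230,180,340,320)); print(cv2.minAreaRect(c))
go((494.3,249.5,300,96.8),(494.3,249.5,211,96.8))"
```

```text
((283.469970703125, 258.15478515625), (55.22637939453125, 58.08515548706055), 85.03025817871094)
t 15.42 tcp [ 501.8 -238.3  298.9] yaw 84.0 w 33.9 F [-0.6 -0.1 -0.1]
tool move [ 0.4843 -0.0586 -0.0007] spin -12.8
tool move [0.    0.    0.089] spin 0.0
```

Call:
{"fn": "apply_moves", "kwargs": {"targets": [[0, 0.484, -0.0586, 0, -12.8], [0, 0.484, -0.0586, 0, -12.8], [0, 0.484, -0.0586, 0, -12.8], [0, 0.484, -0.0586, 0, -12.8], [0, 0.484, -0.0586, 0, -12.8], [0, 0.484, -0.0586, 0, -12.8], [0, 0.484, -0.0586, 0, -12.8], [0, 0.484, -0.0586, 0, -12.8], [0, 0.484, -0.0586, 0, -12.8], [0, 0.484, -0.0586, 0, -12.8]]}}

```text
time: 16.25
tcp_pos: [494.9, 180.2, 298.5]
tcp_rot: [-2.085, -2.348, 0.004]
ft_force: [-0.1, -1.0, -0.2]
grip_width: 0.362
finger_force: 8.0
```

```bash
python3 -c "
from h import *
go((494.3,249.5,250,96.8))"
```

```text
t 16.25 tcp [494.9 180.2 298.5] yaw 96.8 w 34.0 F [-0.1 -1.  -0.2]
tool move [0.0689 0.0077 0.0485] spin -0.0
```

Call:
{"fn": "apply_moves", "kwargs": {"targets": [[0, 0.069, 0.008, 0, 0], [0, 0.069, 0.008, 0.02, 0], [0, 0.069, 0.008, 0.04, 0], [0, 0.069, 0.008, 0.05, 0], [0, 0.069, 0.008, 0.05, 0], [0, 0.069, 0.008, 0.05, 0], [0, 0.069, 0.008, 0.05, 0], [0, 0.069, 0.008, 0.05, 0]]}}

```text
time: 16.92
tcp_pos: [495.8, 247.1, 251.3]
tcp_rot: [2.087, 2.347, 0.002]
ft_force: [-0.1, -0.5, 0.2]
grip_width: 0.363
finger_force: 8.0
```

```bash
python3 -c "
from h import *
go((494.3,249.5,211.2,96.8))"
```

```text
t 16.92 tcp [495.8 247.1 251.3] yaw 96.7 w 34.1 F [-0.1 -0.5  0.2]
tool move [ 0.0026 -0.0013  0.0401] spin -0.1
```

Call:
{"fn": "apply_moves", "kwargs": {"targets": [[0, 0.002, -0.0015, 0.02, 0], [0, 0.002, -0.0015, 0.033, 0], [0, 0.002, -0.0015, 0.038, 0], [0, 0.002, -0.0015, 0.04, 0], [0, 0.002, -0.0015, 0.04, 0], [0, 0.002, -0.0015, 0.04, 0]]}}

```text
time: 17.42
tcp_pos: [494.0, 249.4, 211.3]
tcp_rot: [2.086, 2.348, 0.002]
ft_force: [0.5, 0.2, -0.5]
grip_width: 0.362
finger_force: 8.0
```

Call:
{"fn": "apply_moves", "kwargs": {"targets": [[0.4, 0, 0, 0, 0], [0.45, 0, 0, 0, 0], [0.5, 0, 0, 0, 0], [0.55, 0, 0, 0, 0], [0.55, 0, 0, -0.02, 0], [0.55, 0, 0, -0.05, 0], [0.5, 0, 0, -0.09, 0], [0.4, 0, 0, -0.09, 0], [0.4, 0, 0, -0.09, 0], [0.4, 0, 0, -0.09, 0]]}}

```text
time: 18.25
tcp_pos: [493.5, 249.5, 299.8]
tcp_rot: [-2.086, -2.349, 0.001]
ft_force: [-0.2, -0.2, -0.3]
grip_width: 0.406
finger_force: 0.0
```

```bash
python3 -c "
from h import *
im=snap('wrist','w13.png');c=mask(im,(15,25,60),(45,160,255),(240,180,330,270))
P=fray(im,c,16)[:,:2].astype(np.float32); print('filt',cv2.minEnclosingCircle(P))
go((483.3,-302.4,300,84))"
```

```text
filt ((494.667724609375, 250.30003356933594), 17.571918487548828)
t 18.3 tcp [493.5 249.4 299.2] yaw 96.8 w 37.5 F [-0.1 -0.8  1. ]
tool move [-5.468e-01 -7.530e-02 -4.000e-04] spin 12.8
```

Call:
{"fn": "apply_moves", "kwargs": {"targets": [[0.5, -0.547, -0.0753, 0, 12.8], [0.5, -0.547, -0.0753, 0, 12.8], [0.5, -0.547, -0.0753, 0, 12.8], [0.5, -0.547, -0.0753, 0, 12.8], [0.5, -0.547, -0.0753, 0, 12.8], [0.5, -0.547, -0.0753, 0, 12.8], [0.5, -0.547, -0.0753, 0, 12.8], [0.5, -0.547, -0.0753, 0, 12.8], [0.5, -0.547, -0.0753, 0, 12.8], [0.5, -0.547, -0.0753, 0, 12.8]]}}

```text
time: 19.13
tcp_pos: [485.4, -169.1, 299.1]
tcp_rot: [-2.334, -2.1, 0.001]
ft_force: [0.3, 0.6, 0.4]
grip_width: 0.499
finger_force: 0.0
```

```bash
python3 -c "
from h import *
go((483.3,-302.4,300,84))"
```

```text
t 19.13 tcp [ 485.4 -169.1  299.1] yaw 84.0 w 46.9 F [0.3 0.6 0.4]
tool move [-0.1328  0.0119 -0.001 ] spin -0.0
```

Call:
{"fn": "apply_moves", "kwargs": {"targets": [[0.5, -0.133, 0.012, 0, 0], [0.5, -0.133, 0.012, 0, 0], [0.5, -0.133, 0.012, 0, 0], [0.5, -0.133, 0.012, 0, 0], [0.5, -0.133, 0.012, 0, 0], [0.5, -0.133, 0.012, 0, 0], [0.5, -0.133, 0.012, 0, 0]]}}

```text
time: 19.72
tcp_pos: [484.2, -299.2, 299.6]
tcp_rot: [-2.333, -2.102, 0.0]
ft_force: [0.2, -0.0, 0.0]
grip_width: 0.501
finger_force: 0.0
```

```bash
python3 -c "
from h import *
im=snap('wrist','w14.png');c=mask(im,(8,90,50),(25,255,255),(230,180,335,270)); print(cv2.boundingRect(c))
for z in (16,24): P=fray(im,c,z)[:,:2].astype(np.float32); print('sens',cv2.minEnclosingCircle(P))
go((483,-302.5,209.5,84))"
```

```text
(271, 214, 24, 26)
sens ((483.0585021972656, -304.4455871582031), 11.473701477050781)
sens ((483.3487243652344, -302.0392150878906), 11.124892234802246)
t 19.77 tcp [ 484.3 -299.1  300. ] yaw 84.1 w 47.2 F [ 0.1  0.3 -0.1]
tool move [-0.0036 -0.0009  0.0905] spin 0.1
```

View pics/w14.png

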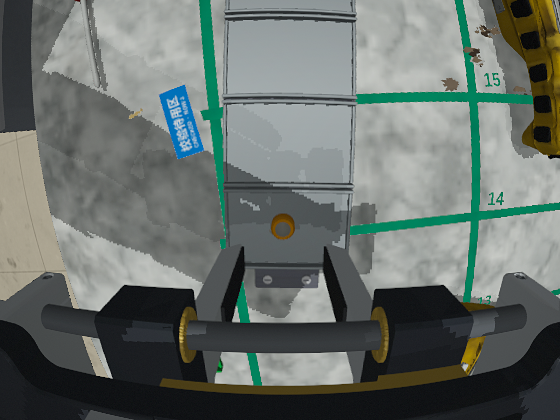

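The sensor is at (283,227), centred between the fingers. I'll grip it.

Call:
{"fn": "apply_moves", "kwargs": {"targets": [[0.5, -0.004, -0.001, 0.03, 0], [0.5, -0.004, -0.001, 0.06, 0], [0.5, -0.004, -0.001, 0.08, 0], [0.5, -0.004, -0.001, 0.089, 0], [0.5, -0.004, -0.001, 0.089, 0], [0.5, -0.004, -0.001, 0.089, 0], [0, -0.004, -0.001, 0.089, 0], [0, -0.004, -0.001, 0.089, 0], [0, -0.004, -0.001, 0.089, 0], [0, -0.004, -0.001, 0.089, 0]], "newtons": 10}}

```text
time: 20.6
tcp_pos: [482.7, -304.5, 212.1]
tcp_rot: [2.334, 2.101, 0.0]
ft_force: [-0.0, 0.7, 0.1]
grip_width: 0.255
finger_force: 0.0
```

Call:
{"fn": "apply_moves", "kwargs": {"targets": [[0, 0, 0, 0, 0], [0, 0, 0, 0, 0], [0, 0, 0, -0.015, 0], [0, 0, 0, -0.045, 0], [0, 0, 0, -0.08, 0], [0, 0, 0, -0.09, 0], [0, 0, 0, -0.09, 0], [0, 0, 0, -0.09, 0]]}}

```text
time: 21.27
tcp_pos: [482.5, -304.4, 300.9]
tcp_rot: [2.335, 2.102, 0.0]
ft_force: [0.2, 0.3, -0.1]
grip_width: 0.201
finger_force: 10.0
```

```bash
python3 -c "
from h import *
go((485.4,323,300,96.8))"
```

```text
t 21.27 tcp [ 482.5 -304.4  300.9] yaw 84.0 w 18.9 F [ 0.2  0.3 -0.1]
tool move [ 0.6242 -0.0629  0.0009] spin -12.8
```

Call:
{"fn": "apply_moves", "kwargs": {"targets": [[0, 0.623, -0.063, 0, -12.8], [0, 0.623, -0.063, 0, -12.8], [0, 0.623, -0.063, 0, -12.8], [0, 0.623, -0.063, 0, -12.8], [0, 0.623, -0.063, 0, -12.8], [0, 0.623, -0.063, 0, -12.8], [0, 0.623, -0.063, 0, -12.8], [0, 0.623, -0.063, 0, -12.8], [0, 0.623, -0.063, 0, -12.8], [0, 0.623, -0.063, 0, -12.8]]}}

```text
time: 22.1
tcp_pos: [483.6, 114.2, 299.5]
tcp_rot: [-2.085, -2.348, 0.004]
ft_force: [0.9, -1.1, 0.4]
grip_width: 0.202
finger_force: 10.0
```

```bash
python3 -c "
from h import *
go((485.4,322,250,96.8))"
```

```text
t 22.1 tcp [483.6 114.2 299.5] yaw 96.8 w 19.0 F [ 0.9 -1.1  0.4]
tool move [0.2062 0.0265 0.0494] spin -0.0
```

Call:
{"fn": "apply_moves", "kwargs": {"targets": [[0, 0.206, 0.0265, 0, 0], [0, 0.206, 0.0265, 0, 0], [0, 0.206, 0.0265, 0, 0], [0, 0.206, 0.0265, 0, 0], [0, 0.206, 0.0265, 0.03, 0], [0, 0.206, 0.0265, 0.05, 0], [0, 0.206, 0.0265, 0.05, 0], [0, 0.206, 0.0265, 0.05, 0], [0, 0.206, 0.0265, 0.05, 0], [0, 0.206, 0.0265, 0.05, 0]]}}

```text
time: 22.93
tcp_pos: [486.9, 318.9, 252.5]
tcp_rot: [2.087, 2.347, 0.002]
ft_force: [-0.1, -0.5, 0.6]
grip_width: 0.203
finger_force: 10.0
```

```bash
python3 -c "
from h import *
go((485.4,322,212.3,96.8))"
```

```text
t 22.93 tcp [486.9 318.9 252.5] yaw 96.7 w 19.1 F [-0.1 -0.5  0.6]
tool move [ 0.0033 -0.0011  0.0402] spin -0.1
```

Call:
{"fn": "apply_moves", "kwargs": {"targets": [[0, 0.003, -0.001, 0.02, 0], [0, 0.003, -0.001, 0.033, 0], [0, 0.003, -0.001, 0.038, 0], [0, 0.003, -0.001, 0.04, 0], [0, 0.003, -0.001, 0.04, 0], [0, 0.003, -0.001, 0.04, 0]]}}

```text
time: 23.43
tcp_pos: [485.3, 322.5, 211.9]
tcp_rot: [2.086, 2.348, 0.001]
ft_force: [-0.6, -0.0, 1.0]
grip_width: 0.203
finger_force: 10.0
```

Call:
{"fn": "apply_moves", "kwargs": {"targets": [[0.25, 0, 0, 0, 0], [0.3, 0, 0, 0, 0], [0.4, 0, 0, 0, 0], [0.45, 0, 0, 0, 0], [0.5, 0, 0, -0.02, 0], [0.5, 0, 0, -0.05, 0], [0.5, 0, 0, -0.09, 0], [0.5, 0, 0, -0.09, 0]]}}

```text
time: 24.1
tcp_pos: [485.8, 323.3, 308.6]
tcp_rot: [2.084, 2.347, 0.015]
ft_force: [0.8, -0.1, 1.0]
grip_width: 0.5
finger_force: 0.0
```

```bash
python3 -c "
from h import *
im=snap('wrist','w15.png');c=mask(im,(8,90,50),(25,255,255),(230,180,335,270))
for z in (20,24): P=fray(im,c,z)[:,:2].astype(np.float32); print('sens',cv2.minEnclosingCircle(P))
go((440,204,404,6.9))"
```

```text
sens ((485.50830078125, 323.68939208984375), 11.071951866149902)
sens ((485.39404296875, 324.7848205566406), 10.906837463378906)
t 24.15 tcp [485.4 323.1 305.3] yaw 96.8 w 46.8 F [-0.5  0.1  0. ]
tool move [-0.1126 -0.0585 -0.0994] spin 89.9
```

Good. I'll take a final check from the overview pose.

Call:
{"fn": "apply_moves", "kwargs": {"targets": [[0.5, 0, 0, -0.04, 0], [0.5, -0.1126, -0.0585, -0.08, 45], [0.5, -0.1126, -0.0585, -0.1, 90], [0.5, -0.1126, -0.0585, -0.1, 90], [0.5, -0.1126, -0.0585, -0.1, 90], [0.5, -0.1126, -0.0585, -0.1, 90], [0.5, -0.1126, -0.0585, -0.1, 90], [0.5, -0.1126, -0.0585, -0.1, 90], [0.5, -0.1126, -0.0585, -0.1, 90], [0.5, -0.1126, -0.0585, -0.1, 90]]}}

```text
time: 24.98
tcp_pos: [440.2, 204.0, 400.6]
tcp_rot: [3.02, 0.865, -0.002]
ft_force: [-0.2, -0.3, -0.6]
grip_width: 0.499
finger_force: 0.0
```

Call:
{"fn": "apply_moves", "kwargs": {"targets": [[0.5, 0, 0, 0, 30], [0.5, 0, 0, 0, 30], [0.5, 0, 0, 0, 30], [0.5, 0, 0, 0, 30], [0.5, 0, 0, 0, 30], [0.5, 0, 0, 0, 30], [0.5, 0, 0, 0, 30], [0.5, 0, 0, 0, 30]]}}

```text
time: 25.65
tcp_pos: [440.2, 204.0, 401.2]
tcp_rot: [3.141, 0.069, -0.0]
ft_force: [0.6, 0.1, 0.3]
grip_width: 0.5
finger_force: 0.0
```

```bash
python3 -c "
from h import *
go((440,204,404,6.9)); snap('wrist','w16.png')"
```

```text
t 25.65 tcp [440.2 204.  401.2] yaw 2.5 w 47.0 F [0.6 0.1 0.3]
tool move [-0.0002  0.     -0.0028] spin -4.4
```

View pics/w16.png

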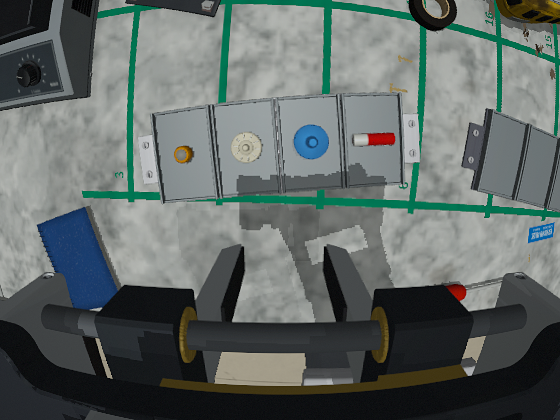

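The build rack now holds, left to right, sensor (183,154), filter (246,147), cup (311,141) and cell (375,139), each centred in its dish.

```bash
python3 -c "
from plant import *
print(sign_off())"
```

```text
the job is handed in; nothing more can be done
None
```

All four parts are on the build rack in reverse order (left to right: sensor, filter, cup, cell), each within about 2 mm of the middle of its place by camera, and the job was handed in at about 26 s.

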